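# Unlock the dish turntable by parking its index plunger

### The job

Unlock the round dish turntable: pull the wing knob of its sprung index plunger straight up, twist it about a quarter turn counter-clockwise (seen from above) and let it down into its rest notch, so that it stays up when you let go. The straight plate slide has the same kind of plunger: leave that one locked.

Things in the scene. Friction and masses are not known exactly. Their poses are not given: they have to be found in the camera images.
- turntable: The dish turntable: 170x225 mm grey base plate screwed down, origin at its underside's centre; a white toothed disc (160 mm over the teeth) with a petri dish on top, centred at local y +27 mm. An aluminium bracket, 50 mm wide and 50 mm high, holds the upright index plunger over the teeth at local x 0, y -46 mm. The collar on the bracket is 40 mm across, its top 71 mm above the bench.
- turn_grip (a point): Point to grip on the black wing knob of the turntable's plunger, on its upright axis, 96 mm above the bench when locked. The knob is a bar 44 mm long, 12 mm thick (grip across it), 32 mm tall; the point is 10 mm below its top. The collar's top is 25 mm below the point when locked: fingertips must stay above it. Axes: x along the bar's length, y across its thickness, z up; they turn with the knob.
- turn_plunger (a joint): Lift of the turntable's plunger, m: 0 down and locked, 0.025 top stop. A spring pushes it down with 5 to 8 N. A cross pin under the knob, parallel to the bar, lies in a deep slot of the collar at 0. Lift it 20 mm or more (23 is good) to clear the ridge between slot and rest notch. At rest in the notch it reads 0.015.
- turn_twist (a joint): Twist of that knob about the upright axis, rad, counter-clockwise from above positive. In the slot it stays within 0.2 of 0; lifted clear it turns lightly, up to a stop at 1.6. The rest notch is wide: let down anywhere from 1.15 to 1.6 (middle 1.36) the cross pin drops 4.5 mm into it and stays. Let down below about 0.9 it stays on the ridge or springs back.
- slide_plunger (a joint): Lift of the other plunger, to be left alone, m: 0 down and locked, grows upward. Its knob looks the same but it stands on the plate slide, a 210x220 mm grey base with a rectangular white carriage that carries a 96-well plate.

How it is judged:
By the outcome, as a careful person would: the job done as asked, in the order asked, and still so for the second after the job is handed in, with the robot touching nothing.
It also fails if it takes over 34 s, if anything falls off the work surface, if the arm or the gripper's body presses on something with over 40 N, if the wrist force passes 120 N, or if a joint passes its speed limit or range.

### The arm

A 6-joint arm with a two-finger parallel gripper is mounted at the origin on a cart in front of the work surface, level with it; the furniture and walls round the work are solid. World frame = base frame: x ahead of the robot, y to its left, z up, the work surface at z = 0. Lengths are in mm, angles in rad, forces in N, time in s.
With the tool pointing down it reaches from about 325 to 875 mm from the base axis. Payload 4.4 kg.
Tool frame: the origin (TCP) lies on the centre line of the jaws, within the pads' length; the fingertips stand ahead of it and the grasp point (between the pads) lies 6 mm ahead of it (ctrl.tcp_to_tips is the z of the fingertips in the tool frame, in mm); z points along the fingers, y is the direction in which the jaws open and shut (so a half turn about z gives the same grasp; the last joint's range is limited). The gripper opens to 85 mm and grips with 20 to 120 N. Pads are 22 mm wide; open, the fingers measure 114 mm over their backs; the gripper's body (76 mm by 85 mm) begins 54 mm behind the grasp point. The pads swing forward as they close: fully open they stand 13 mm farther back than shut.
Start: joints at [-1.405, 0.207, 1.542, -0, 1.393, -0.15], TCP at [178.569, -546.572, 256.282] pointing down, gripper open.
Joint ranges: [-2.73, 2.73], [-0.86, 2.22], [0.23, 2.46], [-1.11, 4.25], [0.08, 2.63], [-2.82, 2.82]. Speed limits (rad/s): [2.79, 2.79, 3.14, 3.14, 3.14, 3.14].

### API

Orientations are given as a 3x3 rotation matrix whose columns are the frame's x, y, z axes.
In Python, from plant import ctrl, sensors, optics gives the robot as it stands. Calls block until the motion is done:
- ctrl.move_ptp(position, orientation): joint-space move of the TCP to a pose.
- ctrl.move_l(position, rot=None, vel=150, threshold=None): straight line of the TCP; rot=None keeps the orientation; vel is the mean speed in mm/s. With threshold (N) it stops when the force on the tool has changed by that much, and returns True; else False.
- ctrl.set_joints(angles): joint-space move.
- ctrl.gripper_to(opening, force=None): finger opening in mm; force is the grip in N (None keeps the last); returns when the fingers have stopped.
- ctrl.hold(seconds).
- ctrl.solve_ik(position, orientation): joint angles nearest the present ones, or None.
- sensors.read_state(): the state.
- optics.grab_frame(name): name is "scene" or "top" or "wrist"; returns (picture, depth): 384x512x3 uint8, red, green, blue; 384x512 float32, mm along the optical axis (not along the pixel's ray), 0 where there is no reading.
- optics.camera_params(name): a dict with "mtx" (3x3 intrinsics, pixels), "R" (3x3) and "t" (3): a world point X has camera coordinates R X + t; the wrist camera has in their place "T_tool_cam" (4x4, takes a point from camera to tool coordinates, whose origin is the TCP and whose axes are the flange's). Camera axes: x right, y down, z forward; pixel columns grow to the right and rows downward; lengths in mm; the calibration is good to about 2 mm. A picture is of the moment at which its call begins: read the wrist's pose just before it. camera_params takes no time and is no camera call.
A pose or a line that the arm cannot do raises ctrl.MotionError and nothing moves.
- ctrl.finish_job(): hands the job in, once; it reports no verdict.
The state is a dict: "t": time; "q": joint angles; "qvel": joint speeds; "tau": joint torques, N m; "eef_pos": TCP position; "eef_rot": TCP orientation; "force": force on the tool from outside, world axes, zero at the start; "wrist_torque": the same for the moment, N m; "grip_width": finger opening in mm.
Only numpy, scipy, OpenCV 4.12 (cv2) and the standard library are available. Lean on these libraries where they do the work, as an engineer would, in place of code of your own. Each camera call takes 0.05 s, during which the arm holds its last target.

## Working session

There is one attempt and no reset: what is moved stays moved. The work goes in short steps, each a Python script; the robot and the scene stay as the last script left them, time stands still between calls to the robot, and variables do not carry over. Pictures are saved under pics/ and viewed, and the job is handed in when it is done.

```bash
ls; mkdir -p pics
python3 - <<'E'
from plant import ctrl,sensors,optics
import cv2,numpy as np
for n in ["scene","top"]:
    p,d=optics.grab_frame(n); cv2.imwrite(f"pics/{n}0.png",cv2.cvtColor(p,cv2.COLOR_RGB2BGR)); np.savez(f"{n}0.npz",p=p,d=d)
    c=optics.camera_params(n); print(n,c["mtx"].round(1).tolist(),c["R"].round(3).tolist(),c["t"].round(1).tolist(),(d>0).mean())
s=sensors.read_state(); print(s["t"],s["force"],s["eef_rot"],ctrl.tcp_to_tips)
print(optics.camera_params("wrist"))
E
```

```text
pics
scene [[483.8, 0.0, 254.9], [0.0, 483.8, 192.5], [0.0, 0.0, 1.0]] [[-0.693, -0.721, 0.015], [-0.447, 0.413, -0.794], [0.566, -0.556, -0.608]] [349.2, 317.7, 893.1] 0.9959920247395834
top [[368.6, 0.0, 266.2], [0.0, 368.6, 187.6], [0.0, 0.0, 1.0]] [[0.01, -1.0, 0.017], [-0.985, -0.012, -0.175], [0.175, -0.015, -0.984]] [-31.3, 498.7, 878.9] 0.9959157307942709
0.1 [-0.11354516  0.57479996  0.3060434 ] [[ 9.50550314e-01  3.10570390e-01 -3.64558450e-04]
 [ 3.10570462e-01 -9.50548102e-01  2.07232455e-03]
 [ 2.97072300e-04 -2.08306984e-03 -9.99997786e-01]] 25.0
{'mtx': array([[313.78009952,   0.        , 250.8028739 ],
       [  0.        , 313.78009952, 188.93946836],
       [  0.        ,   0.        ,   1.        ]]), 'T_tool_cam': array([[ 4.20832422e-04, -9.65254932e-01, -2.61309660e-01,
         6.53937337e+01],
       [ 9.99999436e-01,  1.51263391e-04,  1.05171945e-03,
        -2.60944774e-01],
       [-9.75650797e-04, -2.61309955e-01,  9.65254451e-01,
        -1.16498183e+02],
       [ 0.00000000e+00,  0.00000000e+00,  0.00000000e+00,
         1.00000000e+00]])}
```

View pics/scene0.png

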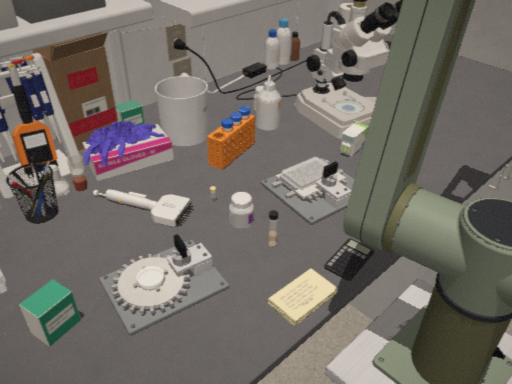

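View pics/top0.png

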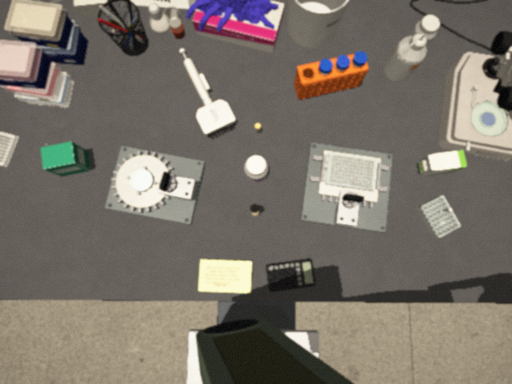

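The top view shows the turntable at about (155,185) and its black knob near (167,182). The plate slide is at (350,187). Next I'll zoom in and measure.

```bash
cat > h.py <<'E'
import numpy as np,cv2
from plant import ctrl,sensors,optics
def unproj(c,u,v,d):
    K=c["mtx"];x=np.stack([(u-K[0,2])/K[0,0]*d,(v-K[1,2])/K[1,1]*d,d],-1)
    return (x-c["t"])@c["R"]
def ray_plane(c,u,v,h):
    K=c["mtx"];r=np.array([(u-K[0,2])/K[0,0],(v-K[1,2])/K[1,1],1.])@c["R"]
    o=-c["R"].T@c["t"];return o+r*(h-o[2])/r[2]
E
python3 - <<'E'
from h import *
for n,(x0,x1,y0,y1) in dict(top=(95,215,140,230),scene=(90,240,220,335)).items():
    z=np.load(n+"0.npz");p,d=z["p"],z["d"];c=optics.camera_params(n)
    cv2.imwrite(f"pics/{n}z.png",cv2.resize(cv2.cvtColor(p[y0:y1,x0:x1],cv2.COLOR_RGB2BGR),None,fx=5,fy=5,interpolation=cv2.INTER_CUBIC))
    v,u=np.mgrid[y0:y1,x0:x1];X=unproj(c,u,v,d[y0:y1,x0:x1].astype(float))
    pp=p[y0:y1,x0:x1].astype(int)
    m=(pp.max(-1)<60)&(X[...,2]>75)&(X[...,2]<115)
    print(n,m.sum(),X[m].mean(0),X[m].min(0),X[m].max(0))
    mt=m&(X[...,2]>100)
    P=X[mt]; print("top face",len(P),P.mean(0)); print("rect",cv2.minAreaRect(P[:,:2].astype(np.float32)))
    # base plate grey
    hsv=cv2.cvtColor(p[y0:y1,x0:x1],cv2.COLOR_RGB2HSV)
    g=(X[...,2]>3)&(X[...,2]<22)&(d[y0:y1,x0:x1]>0)&(pp.min(-1)>75)
    P=X[g];print("base",len(P),P[:,2].mean(),cv2.minAreaRect(P[:,:2].astype(np.float32)))
    # disc: white
    w=(X[...,2]>50)&(X[...,2]<80)
    P=X[w];print("collar/bracket",len(P),P.mean(0),cv2.minAreaRect(P[:,:2].astype(np.float32)))
E
```

```text
top 110 [501.63672254 212.56677381  99.93317051] [482.09747884 205.79497315  78.55063053] [520.23918592 220.34964098 109.05339703]
top face 70 [502.33254821 213.66109204 105.39719071]
rect ((502.0084228515625, 214.12652587890625), (8.441858291625977, 39.31355667114258), 76.72586059570312)
base 2756 11.284476855509169 ((512.9163208007812, 266.72186279296875), (236.83547973632812, 316.42364501953125), 0.9013009071350098)
collar/bracket 360 [497.18794702 192.37580969  56.90869939] ((499.9850158691406, 198.19129943847656), (82.95211029052734, 49.26926040649414), 80.42562866210938)
scene 161 [497.40198813 221.81519653  98.38135387] [481.65915378 210.50598707  75.41540319] [524.82994301 228.03177363 108.69313679]
top face 88 [501.06615861 220.00872351 105.1212372 ]
rect ((503.4776611328125, 219.06886291503906), (11.536325454711914, 44.19137191772461), 76.97688293457031)
base 3117 11.190020060907846 ((553.968994140625, 251.0876922607422), (358.94677734375, 338.1064453125), 47.25494384765625)
collar/bracket 443 [496.96417041 209.18640485  58.5338183 ] ((500.4019775390625, 201.1661834716797), (82.0853271484375, 50.03217697143555), 79.98809051513672)
```

View pics/topz.png

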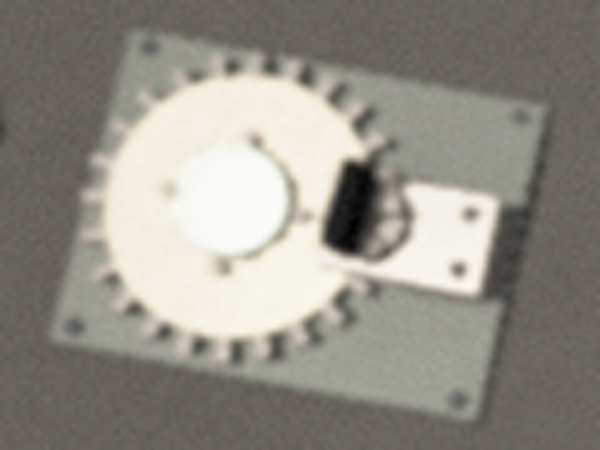

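View pics/scenez.png

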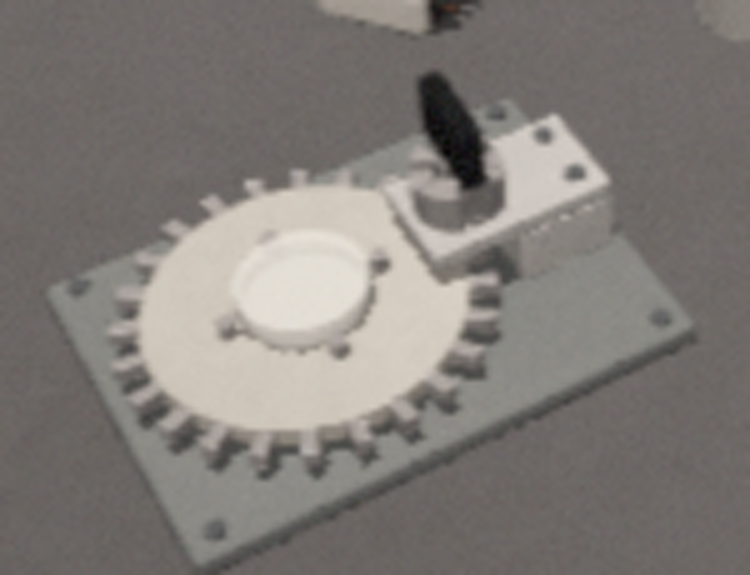

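```bash
cat >> h.py <<'E'
def Rz(a): # tool down, jaw axis y at world angle a
    y=np.array([np.cos(a),np.sin(a),0]);z=np.array([0,0,-1.]);return np.stack([np.cross(y,z),y,z],1)
E
python3 - <<'E'
from h import *
c=optics.camera_params("top")
C=np.array([ray_plane(c,(a+.5)/5-.5+95,(b+.5)/5-.5+140,10)[:2] for a,b in [(130,30),(548,103),(478,420),(52,340)]])
print(C.round(1)); L=[np.linalg.norm(C[i]-C[i-1]) for i in range(4)];print(L)
cs=optics.camera_params("scene")
S=np.array([ray_plane(cs,(a+.5)/5-.5+90,(b+.5)/5-.5+220,10)[:2] for a,b in [(50,288),(515,100),(695,325),(200,568)]])
print("scene",S.round(1)); print([np.linalg.norm(S[i]-S[i-1]) for i in range(4)])
for Q in (C,S):
    o=Q.mean(0); print(o)
    ey=(Q[0]+Q[3]-Q[1]-Q[2]);ey/=np.linalg.norm(ey);print("yaw",np.arctan2(-ey[0],ey[1]),"axis",o-46*ey,"disc",o+27*ey)
q0=sensors.read_state()["q"];print(q0)
for k in range(4):
  for a in [np.deg2rad(77)+k*np.pi-np.pi*2]:
    for da in (0,1.36,1.5):
      q=ctrl.solve_ik([500,216,102],Rz(a+da));print(k,a,da,None if q is None else np.round(q,2))
E
```

```text
[[612.6 358.3]
 [576.  137.2]
 [409.6 166.3]
 [448.  385. ]]
[np.float64(166.72060888294658), np.float64(224.05439406792664), np.float64(168.9939875954554), np.float64(222.09274777401433)]
scene [[614.9 355.6]
 [572.5 137.3]
 [410.6 167.5]
 [447.8 386.7]]
[np.float64(169.9387576086497), np.float64(222.41155497517417), np.float64(164.74154886226026), np.float64(222.30648114705895)]
[511.53801604 261.7072942 ]
yaw -0.16876445039374555 axis [503.8116499  216.36081401] disc [516.07305704 288.32370649]
[511.44098188 261.79344893]
yaw -0.18008178087376472 axis [503.20192039 216.53731271] disc [516.27695275 288.35683324]
[-1.40552647e+00  2.07361180e-01  1.54282174e+00 -1.89522647e-05
  1.39351380e+00 -1.50520219e-01]
0 -4.939281783143953 0 [ 0.25  0.32  1.75 -0.    1.07 -1.1 ]
0 -4.939281783143953 1.36 [ 0.25  0.32  1.75 -0.    1.07 -2.46]
0 -4.939281783143953 1.5 [ 0.25  0.32  1.75 -0.    1.07 -2.6 ]
1 -1.7976891295541595 0 [ 0.25  0.32  1.75 -0.    1.07  2.05]
1 -1.7976891295541595 1.36 [ 0.25  0.32  1.75 -0.    1.07  0.69]
1 -1.7976891295541595 1.5 [ 0.25  0.32  1.75 -0.    1.07  0.55]
2 1.3439035240356336 0 [ 0.25  0.32  1.75 -0.    1.07 -1.1 ]
2 1.3439035240356336 1.36 [ 0.25  0.32  1.75 -0.    1.07 -2.46]
2 1.3439035240356336 1.5 [ 0.25  0.32  1.75 -0.    1.07 -2.6 ]
3 4.485496177625427 0 [ 0.25  0.32  1.75 -0.    1.07  2.05]
3 4.485496177625427 1.36 [ 0.25  0.32  1.75 -0.    1.07  0.69]
3 4.485496177625427 1.5 [ 0.25  0.32  1.75 -0.    1.07  0.55]
```

Both views agree on the axis, (503.5, 216.5), with yaw about -0.175. The side lengths match the given sizes. I'll hover above it and check with the wrist camera.

Run:
```python
from h import *
a=-0.2-np.pi/2
ctrl.move_ptp([503.5,216.5,200],Rz(a))
s=sensors.read_state();print(s["t"],s["eef_pos"],s["force"],s["q"][5],s["grip_width"])
p,d=optics.grab_frame("wrist");c=optics.camera_params("wrist")
cv2.imwrite("pics/w1.png",cv2.cvtColor(p,cv2.COLOR_RGB2BGR));np.savez("w1.npz",p=p,d=d,pos=s["eef_pos"],rot=s["eef_rot"])
K=c["mtx"];T=c["T_tool_cam"];v,u=np.mgrid[0:384,0:512];d=d.astype(float)
X=np.stack([(u-K[0,2])/K[0,0]*d,(v-K[1,2])/K[1,1]*d,d],-1)
X=(X@T[:3,:3].T+T[:3,3])@np.array(s["eef_rot"]).T+np.array(s["eef_pos"])
m=(p.max(-1)<70)&(abs(X[...,0]-503)<45)&(abs(X[...,1]-216)<45)&(d>0)
for lo,hi in ((78,112),(103,112)):
    mm=m&(X[...,2]>lo)&(X[...,2]<hi);P=X[mm];print(len(P),P.mean(0),P.min(0),P.max(0),cv2.minAreaRect(P[:,:2].astype(np.float32)))
w=(X[...,2]>66)&(X[...,2]<75)&(abs(X[...,0]-503)<45)&(abs(X[...,1]-216)<45)
P=X[w];print("collar",len(P),P.mean(0),cv2.minEnclosingCircle(P[:,:2].astype(np.float32)))
```

```text
3.025 [503.88688066 215.8788424  200.07579867] [ 0.68862673 -0.06679287 -0.06594248] 2.018890188388317 85.52435444377309
1022 [506.97204496 214.83784293 103.10394908] [482.27767971 205.82019851  79.56299327] [526.18216085 224.95286949 106.31152505] ((504.3862609863281, 215.50099182128906), (11.795878410339355, 43.494728088378906), 77.9598617553711)
856 [504.71961447 215.48935573 104.50382078] [483.20464209 206.17765692 103.00375623] [525.48219183 224.95286949 106.31152505] ((504.0583801269531, 215.44720458984375), (11.286401748657227, 42.530052185058594), 78.12330627441406)
collar 686 [504.48973931 216.02072135  69.35771208] ((504.0475158691406, 215.55223083496094), 20.11347770690918)
```

View pics/w1.png

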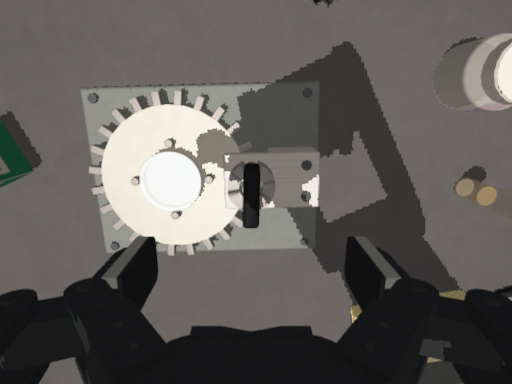

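The wrist view shows the knob at pixel (252,195) and the collar around it. Measured axis is (504.0, 215.6), bar 43.5 x 11.8 at -0.209 rad, collar radius 20.1 mm. These match the given sizes, so I'll descend and grip.

Run:
```python
from h import *
a=-0.209-np.pi/2
def st(l):
    s=sensors.read_state();print(l,round(s["t"],2),np.round(s["eef_pos"],1),np.round(s["force"],1),np.round(s["wrist_torque"],2),round(s["grip_width"],1))
    return s
ctrl.move_l([504,215.6,160],Rz(a))
ctrl.gripper_to(40)
r=ctrl.move_l([504,215.6,103],vel=80,threshold=8);print(r);st("down")
ctrl.gripper_to(5,60);s=st("grip")
p,_=optics.grab_frame("wrist");cv2.imwrite("pics/w2.png",cv2.cvtColor(p,cv2.COLOR_RGB2BGR))
p,_=optics.grab_frame("scene");cv2.imwrite("pics/s2.png",cv2.resize(cv2.cvtColor(p[180:340,70:270],cv2.COLOR_RGB2BGR),None,fx=3,fy=3))
```

```text
False
down 4.86 [504.4 215.7 103.3] [ 0.4 -0.3 -1.2] [ 0.02 -0.06  0.04] 40.3
grip 5.22 [504.6 215.7 103.9] [-0.8 -0.   2.7] [-0.08  0.13 -0.02] 11.3
```

View pics/s2.png

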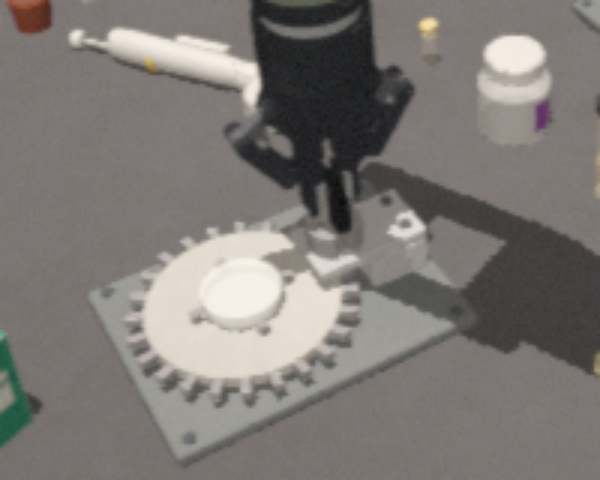

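The fingers stopped on the knob at 11.3 mm. Now I'll lift.

```bash
cat >> h.py <<'E'
def st(l):
    s=sensors.read_state();print(l,round(s["t"],2),np.round(s["eef_pos"],1),np.round(s["force"],1),np.round(s["wrist_torque"],2),round(s["grip_width"],1),"q6",round(s["q"][5],3))
    return s
E
python3 - <<'E'
from h import *
p0=sensors.read_state()["eef_pos"]
r=ctrl.move_l([504,215.6,115],vel=40,threshold=30);print(r);st("12")
r=ctrl.move_l([504,215.6,126],vel=40,threshold=30);print(r);st("23")
p,_=optics.grab_frame("scene");cv2.imwrite("pics/s3.png",cv2.resize(cv2.cvtColor(p[180:340,70:270],cv2.COLOR_RGB2BGR),None,fx=3,fy=3))
E
```

```text
False
12 5.77 [504.4 215.6 114.7] [ 4.6  0.8 -6.5] [ 0.19 -0.94  0.  ] 11.1 q6 2.026
False
23 6.19 [504.4 215.6 125.6] [ 6.1  0.9 -7.8] [ 0.2  -1.09  0.04] 11.0 q6 2.026
```

View pics/s3.png

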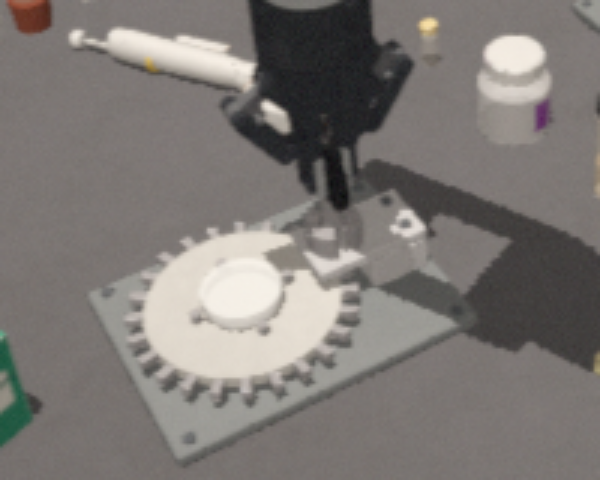

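Lifted, with the spring load of about 7.8 N held. I'll raise it 1 mm more and then twist counter-clockwise in steps, watching torque.

Run:
```python
from h import *
a=-0.209-np.pi/2
ctrl.move_l([504,215.6,127],vel=40,threshold=30);s=st("up")
for da in (0.2,0.5,0.8,1.1,1.4):
    ctrl.move_ptp([504,215.6,127],Rz(a+da));s=st(da)
    if abs(s["wrist_torque"][2])>0.8 or abs(s["force"][2])>25: print("STOP");break
p,_=optics.grab_frame("scene");cv2.imwrite("pics/s4.png",cv2.resize(cv2.cvtColor(p[180:340,70:270],cv2.COLOR_RGB2BGR),None,fx=3,fy=3))
p,_=optics.grab_frame("wrist");cv2.imwrite("pics/w4.png",cv2.cvtColor(p,cv2.COLOR_RGB2BGR))
```

```text
up 6.49 [504.4 215.6 126.5] [ 4.8  0.8 -7.3] [ 0.23 -1.1  -0.01] 10.9 q6 2.026
0.2 6.8 [504.4 215.7 126.4] [ 5.4  1.4 -8. ] [ 0.24 -1.11  0.03] 11.2 q6 1.826
0.5 7.19 [504.4 215.8 126.4] [ 6.1  0.9 -8.6] [ 0.27 -1.1   0.01] 10.9 q6 1.526
0.8 7.58 [504.3 215.9 126.4] [ 5.4  1.3 -8.1] [ 0.37 -1.07  0.02] 10.5 q6 1.226
1.1 7.97 [504.2 216.  126.4] [ 5.4  1.8 -7.9] [ 0.37 -1.03  0.01] 11.1 q6 0.926
1.4 8.37 [504.1 216.1 126.4] [ 4.4  2.8 -7.6] [ 0.47 -1.09  0.  ] 11.2 q6 0.626
```

View pics/s4.png

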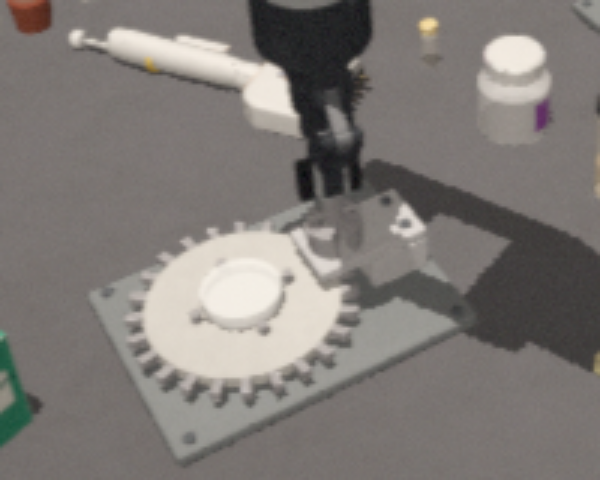

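View pics/w4.png

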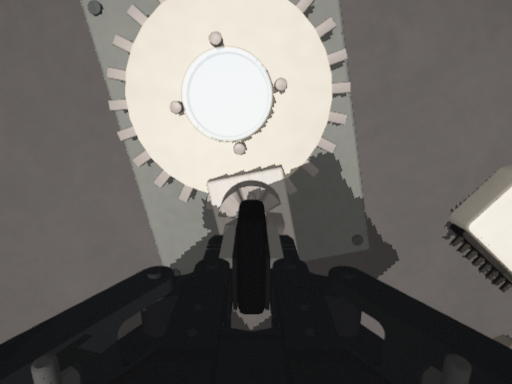

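The wrist view shows the bar (252,255) still between the pads and turned about 1.4 rad against the bracket. The twist torque was negligible. Now I'll lower it into the notch.

Run:
```python
from h import *
a=-0.209-np.pi/2+1.4
for z in (123,121,120,119,118,117):
    r=ctrl.move_l([504,215.6,z],rot=Rz(a),vel=30,threshold=12);s=st((z,r))
    if r or s["force"][2]>0: break
```

```text
(123, False) 8.75 [504.1 216.1 122.3] [ 4.5  1.7 -7.2] [ 0.47 -0.99  0.  ] 10.7 q6 0.626
(121, False) 9.0 [504.1 216.  120.3] [ 5.9  2.9 -6.8] [ 0.51 -0.96  0.05] 10.8 q6 0.626
(120, False) 9.25 [504.1 216.  119.4] [ 5.8  3.2 -7.6] [ 0.44 -0.92  0.06] 11.1 q6 0.626
(119, False) 9.5 [504.2 216.  118.9] [ 3.9  2.7 -5.8] [ 0.53 -0.86  0.  ] 10.9 q6 0.626
(118, False) 9.75 [504.2 216.  118.7] [2.1 3.  1.5] [ 0.54 -0.34 -0.01] 11.0 q6 0.626
```

The force reversed at TCP z 118.7, which is a lift of about 15 mm and matches the notch. I'll release, retreat and look.

Run:
```python
from h import *
a=-0.209-np.pi/2+1.4
ctrl.gripper_to(40);st("open")
ctrl.move_l([504,215.6,215],rot=Rz(a),vel=120);ctrl.hold(0.3)
s=st("up")
p,d=optics.grab_frame("wrist");c=optics.camera_params("wrist")
cv2.imwrite("pics/w5.png",cv2.cvtColor(p,cv2.COLOR_RGB2BGR))
K=c["mtx"];T=c["T_tool_cam"];v,u=np.mgrid[0:384,0:512];d=d.astype(float)
X=np.stack([(u-K[0,2])/K[0,0]*d,(v-K[1,2])/K[1,1]*d,d],-1)
X=(X@T[:3,:3].T+T[:3,3])@np.array(s["eef_rot"]).T+np.array(s["eef_pos"])
m=(p.max(-1)<70)&(abs(X[...,0]-503)<40)&(abs(X[...,1]-216)<40)&(d>0)&(X[...,2]>95)&(X[...,2]<140)
P=X[m];print(len(P),P.mean(0),np.median(P[:,2]),cv2.minAreaRect(P[:,:2].astype(np.float32)))
for n in ("scene","top"):
    p,_=optics.grab_frame(n);b=cv2.cvtColor(p,cv2.COLOR_RGB2BGR)
    if n=="scene": b=np.vstack([cv2.resize(b[180:340,70:270],None,fx=2.5,fy=2.5)])
    cv2.imwrite(f"pics/{n}5.png",b)
```

```text
open 10.14 [503.4 215.3 117.6] [ 0.3 -0.1 -0.2] [ 0.01 -0.08 -0.01] 40.0 q6 0.626
up 11.4 [503.6 215.5 214.3] [ 0.  -0.4  0.6] [-0.03  0.03 -0.03] 40.1 q6 0.626
1031 [504.65417547 218.62197269 118.06500959] 119.15660503714997 ((503.6451721191406, 216.43453979492188), (43.438480377197266, 11.658561706542969), 67.92110443115234)
```

View pics/w5.png

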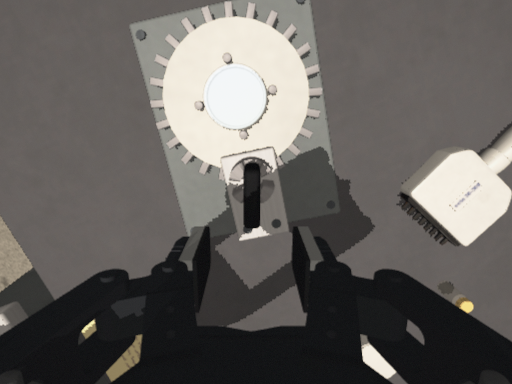

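View pics/scene5.png

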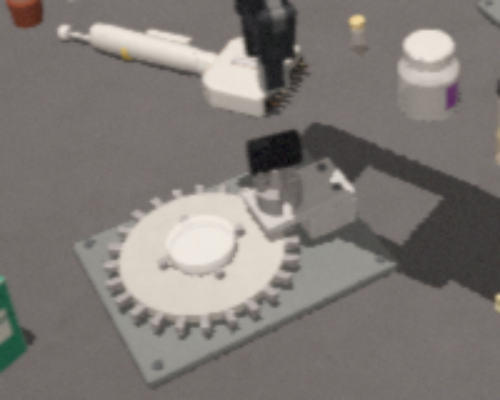

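After release, the knob top (wrist pixel (252,195)) sits at 119.2 mm, against about 104.5 mm when locked. That is about 15 mm of lift. The bar is at 67.9°, a twist of about 1.36 rad, which is mid-notch. The gripper is clear of it, so I'll hand in.

Run:
```python
from h import *
ctrl.finish_job();print("done")
```

```text
the job is handed in; nothing more can be done
done
```

The turntable's plunger is unlocked and sitting in its rest notch, and the job is handed in at about 11.5 s on the robot's clock.

- **What I did:** I found the knob in the scene, top and wrist views and gripped it across its thickness. I lifted it about 22.5 mm against a spring load of roughly 8 N, twisted it 1.4 rad counter-clockwise and lowered it until the notch took the load. Then I let go and backed off about 97 mm.
- **Last checks:** After letting go, the knob's top was about 14.7 mm higher than when locked; a plunger at rest in the notch should read 15 mm. Its twist was about 1.36 rad from the locked position, the middle of the notch. The force on the tool was near zero. No check failed or disagreed beyond about 1 mm, apart from a rough first depth reading of the knob from the scene and top cameras, which was 3–5 mm off sideways between the two. The wrist camera settled that one.
- **Plate slide:** I never went near its plunger. I did not measure it again at the end.

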